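Put the long tin away through the cabinet's sprung flaps

TASK

Put the long rectangular tin away in the low cabinet: stand it flat on the cabinet's front ledge, then slide it along the base, nose first, in between the two sprung flaps and on until you feel it push the hidden sliding stop back by a few millimetres (a centimetre is too much), so that it lies snug and straight. Take the hand out so that both flaps swing shut behind the tin. Work gently: do not ram or lean on the cabinet, and leave the other things on the desk where they are.

Things in the scene. Friction and masses are not known exactly. Their poses are not given: they have to be found in the camera images.
- cabinet: Low brown wooden cabinet fixed to the desk. Origin: on the desk, midway across, in the upright plane of the flaps; +x points into the cabinet, +y to its left. Base 100 mm wide, top at z = 10 mm, from x = -125 to 235 mm; the part before x = 0 is the open front ledge. Side walls from x = 5 to 235: lane between them 74 mm wide, outsides at y = +-49, tops 54 mm above the desk.
- doorway (a point): Middle of the sill between the flaps (cabinet x = 0, y = 0, z = 10 mm). Same axes as the cabinet. Clear width 65 mm between round jambs 54 mm tall, nothing overhead.
- roof_edge (a point): Middle of the front edge of the flat roof, on its top (cabinet x = 105 mm, z = 54 mm; underside z = 48). From the doorway to this edge the lane is open above, so fingers pointing down can follow the tin in; from here to the back wall (x = 227 to 235) it is roofed and hides the sliding stop.
- tin: Long rectangular plain steel tin, its upright corners rounded (radius 10 mm), 90 mm long (its x axis), 46 mm wide (its y axis), 32 mm high, about 0.15 to 0.31 kg. Origin: centre of the underside. Either end may go first. Starts flat on the desk.
- flap_left (a joint): Left grey flap (at +y), 32 mm wide, 34 mm high, upright hinge at the left jamb: 0 = shut, grows to 1.6 rad as it swings inwards (never outwards). A spring shuts it: about 0.3 N at its free edge when shut, 1 N wide open. It reaches 33 mm in past the doorway's plane, so it can shut only behind a tin whose rear end is further in than that.
- flap_right (a joint): Right flap (at -y), the mirror image of the left one; same values.
- stop (a joint): Hidden cork stop, 60 wide, 30 mm high, under the roof: how far pushed back (m), 0 at the start, blocked hard at 0.035. No spring: yields at about 8 N on top of the tin's sliding friction (0.3 to 1 N) and stays put. Its place is not measured and differs each time: face 140 to 172 mm in from the doorway's plane, so it is first touched with the tin's rear end 50 to 82 mm in.
- round_tin: Bystander: round steel tin, 62 mm diameter, 28 mm high. Origin: centre of the underside.
- vase: Bystander: white ceramic vase, 92 mm diameter, 160 mm high. Origin: centre of the underside.
- bottle: Bystander: stainless bottle with screw cap, 68 mm diameter, 210 mm high. Origin: centre of the underside.
- staple_remover: Bystander: blue plastic staple remover, 55 x 30 x 25 mm. Origin: centre of the underside.
- tape_roll: Bystander: clear tape roll lying flat, 72 mm diameter, 18 mm high. Origin: centre of the underside.
- mug: Bystander: blue ceramic mug, 80 mm diameter, 90 mm high, handle at its +y. Origin: centre of the underside.
Not all that is in view belongs to the job. What is shaped like the tin but green is not meant.

How it is judged:
On the way, in this order (a step that is already met when the one before it is completed fails the run):
1. the tin is flat on the front ledge, before the flaps (x of tin in the frame of cabinet between -0.105 and -0.04 m and y of tin in the frame of cabinet between -0.015 and 0.015 m and z of tin in the frame of cabinet between 0.006 and 0.014 m), for 0.1 s.
2. the tin slides, flat on the base, between the flaps, both held open (x of tin in the frame of cabinet between -0.03 and 0.045 m and value of joint each of flap_left, flap_right above 0.6 rad and y of tin in the frame of cabinet between -0.015 and 0.015 m and z of tin in the frame of cabinet between 0.006 and 0.014 m), for 0.1 s.
3. the tin is past the flaps and has nudged the stop back (value of joint stop between 0.001 and 0.012 m and x of tin in the frame of cabinet above 0.08 m), for 0.1 s.
At the end, for the whole second after the job is handed in: The tin lies flat on the cabinet's base, wholly past the flaps (its centre more than 80 mm in), within 15 mm of the lane's middle and straight within 0.15 rad; the sliding stop has been pushed back by 1 to 12 mm; both flaps are shut (below 0.1 rad); the tin is at rest and released (all of step 3 and y of tin in the frame of cabinet between -0.015 and 0.015 m and z of tin in the frame of cabinet between 0.006 and 0.014 m and angle between the x axis of tin and the x axis of cabinet, either way round below 0.15 rad and value of joint each of flap_left, flap_right below 0.1 rad and linear speed of tin below 0.01 m/s and contact force between the fingers and tin below 0.05 N); the robot touches nothing.
It fails at once if the tin is pressed or rammed against the cabinet, its base or its flaps with more than 40 N (contact force between tin and cabinet above 40 N).
It fails at once if the robot hits or leans on the cabinet or its flaps with more than 25 N (contact force between any of the fingers, the arm and cabinet above 25 N).
It fails at once if the tin, its rear end already past the flaps, is pushed with more than 30 N (x of tin in the frame of cabinet above 0.05 m and contact force between the fingers and tin above 30 N).
It fails at once if the sliding stop is shoved back by more than 12 mm (value of joint stop above 0.012 m).
It fails at once if one of the other things on the desk is moved by more than 20 mm (distance of any of round_tin, vase, bottle, staple_remover, tape_roll, mug from where it was at the start of the episode above 0.02 m).
It also fails if it takes over 72 s, if anything falls off the work surface, if the arm or the gripper's body presses on something with over 40 N, if the wrist force passes 120 N, or if a joint passes its speed limit or range.

ROBOT

A 7-joint arm with a two-finger parallel gripper is mounted at the origin on the work surface. World frame = base frame: x ahead of the robot, y to its left, z up, the work surface at z = 0. Lengths are in m, angles in rad, forces in N, time in s.
With the tool pointing down it reaches from about 0.425 to 0.875 m from the base axis. Payload 4.7 kg.
Tool frame: the origin (TCP) lies at the very end of the fingers, on their centre line; the grasp point (between the pads) lies 19 mm behind it; z points along the fingers, y is the direction in which the jaws open and shut (so a half turn about z gives the same grasp; the last joint's range is limited). The gripper opens to 87 mm and grips with 3 to 60 N. Pads are 19 mm wide; open, the fingers measure 117 mm over their backs; the gripper's body (75 mm by 190 mm) begins 51 mm behind the grasp point.
Start: joints at [1.331, 0.321, -0.07, 1.45, 0.023, 1.371, -0.057], TCP at [0.163, -0.629, 0.223] pointing down, gripper open.
Joint ranges: [-2.86, 2.86], [-0.3, 2.09], [-1.38, 1.24], [0.06, 2.45], [-1.56, 4.7], [0.09, 2.05], [-2.69, 2.69]. Speed limits (rad/s): [2.57, 2.57, 3.14, 3.14, 3.14, 3.14, 3.14].

INTERFACE

Orientations are given as a rotation vector (axis times angle).
In Python, from station import get_state, get_image, camera_model, job_done, find_in, silhouettes gives the robot as it stands. The module is installed in compiled form; this text tells all that it offers.
- The arm moves only by the tool servo_tool, never from a script. Its argument "increments" is a list that holds one entry, the list of rows, each a list of 6 numbers: the shift along the world's x, y, z in cm, then the turn, a rotation vector about the world's x, y, z in rad. In form: [[[dx, dy, dz, wx, wy, wz], ...]]. A call has 1 to 20 rows; each row shifts and turns the commanded pose from where the row before left it; what a row does not reach is not made up. A row lasts 1/10 s, in which the tool goes at most 50 mm and 8.59 degrees, less where a joint would pass 70% of its speed; a pose out of reach is approached as far as the arm can. A call is refused whole if a number of a shift passes 5 or a number of a turn 0.15, either way. A call with a gripper value outside its range is refused whole. "fingers" is the opening, from 0 (shut) to 1 (fully open), set as the call begins (left out, the last holds). The fingers move at their own pace and stop on an object; "newtons" is the grip in N (left out, the last holds). Time passes only in rows, so rows that do not move let the fingers close. It gives the time, the measured TCP pose, the force and the opening at its end, in the units of the state.
- get_state(): the state, without advancing time (a new reading comes with each control period).
- get_image(name): name is "side" or "top"; returns the picture (400x640x3 uint8, blue, green, red); there is no depth.
- camera_model(name): a dict with "K" (3x3 intrinsics, pixels), "extrinsics" (4x4, takes a point from camera to world coordinates). Camera axes: x right, y down, z forward; pixel columns grow to the right and rows downward; lengths in m; the calibration is good to about 2 mm. A picture is of the moment at which its call begins. camera_model takes no time and is no camera call.
- job_done(): hands the job in, once; it reports no verdict.
Trained networks look in the newest picture that a camera, given by its name, has taken for a name from the list of things; names that differ only in an ending like _2 or _b are one class to them, and where a whole thing is asked for, a point or a joint stands for the part that bears it (a point fixed in the world has none). Each returns a list of dicts, best first, with "score" (0 to 1); they miss things now and then, are a little off and sometimes report something else, mostly with a low value. They report only what shows in the picture. A call takes as long as a camera call. They do not tell look-alikes from the thing itself.
- find_in(thing, camera): "rect" ([left, top, right, bottom] in pixels, round what is visible of it).
- silhouettes(thing, camera): "mask" (400x640 bool, what is visible of it) and "rect" ([left, top, right, bottom] in pixels, round what is visible of it).
The state is a dict: "time": time; "joints": joint angles; "joint_vel": joint speeds; "joint_efforts": joint torques, N m; "tool_pos": TCP position; "tool_rot": TCP orientation; "ft_force": force on the tool from outside, world axes, zero at the start; "moment": the same for the moment, N m; "width": opening from 0.0 (shut) to 1.0 (fully open).
Only numpy, scipy, OpenCV 4.12 (cv2) and the standard library are available. Lean on these libraries where they do the work, as an engineer would, in place of code of your own. Each camera call takes 0.05 s, during which the arm holds its last target. There are 200 camera calls.

## Working session

There is one attempt and no reset: what is moved stays moved. The work goes in short steps, Python scripts to look and compute and a tool call to move; the robot and the scene stay as the last step left them, time stands still between calls to the robot, and variables do not carry over. Pictures are saved under pics/ and viewed, about 8 in all and at most 12, crops included, and the job is handed in when it is done.

Besides the shell and the picture viewer there is one more tool, called after "Emit:" as name([rows], argument=value, ...), one row to a line, values as JSON. servo_tool: Moves the arm, as the interface text tells. Its arguments: {"type":"object","properties":{"increments":{"type":"array"},"fingers":{"type":"number"},"newtons":{"type":"number"}},"required":["increments"]}

```bash
mkdir -p pics
python3 - <<'E'
from station import *
import cv2,numpy as np
for c in("top","side"):
    im=get_image(c);cv2.imwrite(f"pics/{c}0.png",im)
    m=camera_model(c);print(c,m["K"].round(1).tolist(),m["extrinsics"].round(4).tolist())
    for t in("tin","cabinet","flap_left","round_tin","vase","bottle","staple_remover","tape_roll","mug"):
        print(t,[(np.round(d["rect"]).tolist(),round(d["score"],2)) for d in find_in(t,c)][:4])
s=get_state();print(s["time"],s["tool_pos"],s["tool_rot"],s["ft_force"],s["width"])
E
```

```text
top [[361.8, 0.0, 318.2], [0.0, 361.8, 201.8], [0.0, 0.0, 1.0]] [[0.0158, -0.9985, 0.0522, 0.4585], [-0.9999, -0.0157, 0.0032, 0.034], [-0.0023, -0.0522, -0.9986, 0.9712], [0.0, 0.0, 0.0, 1.0]]
tin [([216.0, 180.0, 246.0, 214.0], 0.93), ([252.0, 132.0, 286.0, 153.0], 0.82), ([256.0, 182.0, 292.0, 217.0], 0.67), ([236.0, 236.0, 270.0, 254.0], 0.61)]
cabinet [([313.0, 80.0, 382.0, 222.0], 0.7)]
flap_left [([410.0, 191.0, 439.0, 214.0], 0.7), ([185.0, 102.0, 227.0, 141.0], 0.22)]
round_tin [([411.0, 193.0, 435.0, 215.0], 0.55)]
vase [([185.0, 102.0, 232.0, 144.0], 0.65), ([411.0, 195.0, 435.0, 215.0], 0.27)]
bottle [([440.0, 115.0, 499.0, 152.0], 0.77)]
staple_remover [([464.0, 218.0, 488.0, 238.0], 0.53)]
tape_roll [([176.0, 215.0, 204.0, 241.0], 0.54)]
mug [([148.0, 157.0, 194.0, 190.0], 0.68)]
side [[406.7, 0.0, 320.1], [0.0, 406.7, 195.6], [0.0, 0.0, 1.0]] [[-0.8756, -0.2602, 0.407, 0.0352], [-0.4827, 0.4379, -0.7584, 0.9301], [0.0191, -0.8605, -0.5091, 0.6789], [0.0, 0.0, 0.0, 1.0]]
tin [([234.0, 212.0, 267.0, 235.0], 0.92), ([335.0, 300.0, 378.0, 337.0], 0.78), ([311.0, 247.0, 343.0, 279.0], 0.66), ([253.0, 248.0, 288.0, 273.0], 0.65)]
cabinet [([251.0, 162.0, 349.0, 226.0], 0.57)]
flap_left [([306.0, 190.0, 310.0, 202.0], 0.4)]
round_tin [([352.0, 172.0, 367.0, 186.0], 0.72)]
vase [([188.0, 196.0, 220.0, 256.0], 0.87)]
bottle [([320.0, 105.0, 337.0, 164.0], 0.64)]
staple_remover []
tape_roll [([260.0, 286.0, 297.0, 314.0], 0.89)]
mug [([200.0, 248.0, 240.0, 302.0], 0.57)]
1.0 [ 0.1631738  -0.62921092  0.22261634] [ 3.11618188e+00  3.97628236e-01 -5.14576862e-05] [ 0.69308982  0.32597166 -1.10212756] 0.9991936969668804
```

View pics/top0.png

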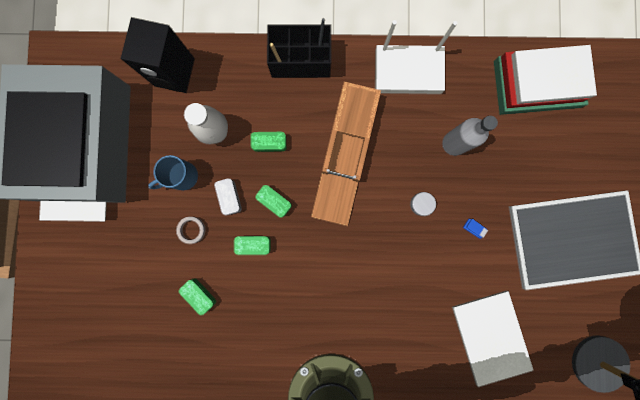

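View pics/side0.png

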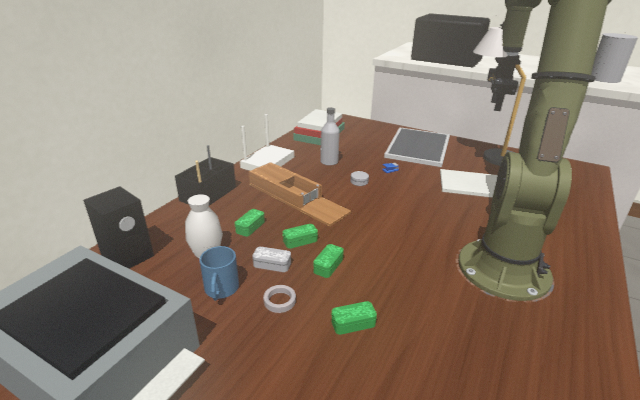

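The views show these things that could be taken for the tin (top pixels): steel/white box at (228,197), and green boxes at (268,142), (273,200), (252,245) and (196,297). By the description I choose the steel one at (228,197), which is about (272,260) in the side view. Next I fit its pose and the cabinet's to the silhouettes.

```bash
cat > h.py <<'E'
from station import *
import cv2,numpy as np
from scipy.optimize import minimize
CM={c:camera_model(c) for c in("top","side")}
def proj(c,P):
    E=np.linalg.inv(CM[c]["extrinsics"]);q=(P@E[:3,:3].T+E[:3,3])@CM[c]["K"].T
    return q[:,:2]/q[:,2:]
def box(x0,x1,y0,y1,z0,z1): return np.array([[x,y,z] for x in(x0,x1) for y in(y0,y1) for z in(z0,z1)])
CAB=[box(-.125,.235,-.05,.05,0,.01),box(.005,.235,-.049,.049,0,.054)]
a=[(sx*(.035+.01*np.cos(t)),sy*(.013+.01*np.sin(t))) for sx in(1,-1) for sy in(1,-1) for t in np.linspace(0,1.571,5)]
TIN=[np.array([[x,y,z] for x,y in a for z in(0,.032)])]
def place(P,p,z=0):
    c,s=np.cos(p[2]),np.sin(p[2]);return P@np.array([[c,-s,0],[s,c,0],[0,0,1]]).T+[p[0],p[1],z]
def sil(c,parts,p,z,S=4):
    m=np.zeros((400*S,640*S),np.uint8)
    for P in parts:
        u=(proj(c,place(P,p,z))+.5)*S-.5
        cv2.fillConvexPoly(m,cv2.convexHull(np.round(u*16).astype(np.int32).reshape(-1,1,2)),255,shift=4)
    return cv2.resize(m,(640,400),interpolation=cv2.INTER_AREA)/255.
def fit(masks,parts,p0,z=0):
    def f(p): return sum(1-np.minimum(s,m).sum()/np.maximum(s,m).sum() for c,m in masks.items() for s in[sil(c,parts,p,z)])
    sx=np.array(p0)+np.array([[0,0,0],[.02,0,0],[0,.02,0],[0,0,.15]])
    r=minimize(f,p0,method="Nelder-Mead",options=dict(initial_simplex=sx,xatol=1e-4,fatol=1e-5));return r.x,r.fun
def ray(c,u,z):
    E=CM[c]["extrinsics"];d=E[:3,:3]@np.linalg.inv(CM[c]["K"])@[u[0],u[1],1];o=E[:3,3];return o+d*(z-o[2])/d[2]
E
python3 - <<'E'
from h import *
im={c:get_image(c) for c in("top","side")}
def pick(t,c,pt):
    for d in silhouettes(t,c):
        l,tp,r,b=d["rect"]
        if l<pt[0]<r and tp<pt[1]<b: return d["mask"].astype(float)
tm={"top":pick("tin","top",(228,197)),"side":pick("tin","side",(272,260))}
cm={"top":pick("cabinet","top",(345,155)),"side":pick("cabinet","side",(300,195))}
a=ray("top",(332,220),.01);b=ray("top",(362,88),.054);yaw=np.arctan2(*(b-a)[[1,0]])
print("yaw0",yaw)
g=ray("top",(345,174),.03)
for ms in(cm,{"top":cm["top"]},{"side":cm["side"]}): print("cab",fit(ms,CAB,[g[0],g[1],yaw]))
g=ray("top",(228,197),.03);yt=fit
for ms in(tm,{"top":tm["top"]},{"side":tm["side"]}):
    print("tin",min((fit(ms,TIN,[g[0],g[1],y]) for y in(.2,1.)),key=lambda r:r[1]))
np.savez("m.npz",**{"c"+k:v for k,v in cm.items()},**{"t"+k:v for k,v in tm.items()})
print("masks",[int(m.sum()) for m in list(cm.values())+list(tm.values())])
pc,_=fit(cm,CAB,[*ray("top",(345,174),.03)[:2],yaw]);pt,_=fit(tm,TIN,[g[0],g[1],.2])
big=[]
for c,(x,y) in{"top":(200,70),"side":(220,150)}.items():
    v=cv2.resize(im[c][y:y+160,x:x+200],None,fx=4,fy=4,interpolation=cv2.INTER_CUBIC)
    for parts,p in((CAB,pc),(TIN,pt)):
        for P in parts:
            h=cv2.convexHull(proj(c,place(P,p)).astype(np.float32));h=((h-[x,y]+.5)*4).astype(np.int32)
            cv2.polylines(v,[h],True,(255,0,255),1)
    cv2.imwrite(f"pics/crop_{c}.png",v[:600])
E
```

```text
yaw0 -0.2054725795903104
cab (array([ 0.57963689, -0.02022471, -0.22221276]), np.float64(0.0807555708992076))
cab (array([ 0.58008818, -0.02079022, -0.21973878]), np.float64(0.02723973153056336))
cab (array([ 0.57820815, -0.01758124, -0.22861601]), np.float64(0.0438686157859316))
tin (array([0.51867422, 0.27606894, 0.2840337 ]), np.float64(0.12848977018308616))
tin (array([0.51862697, 0.27543934, 0.28319038]), np.float64(0.04119730880131811))
tin (array([0.51896588, 0.27849482, 0.29027626]), np.float64(0.058735429455408994))
masks [5458, 2820, 698, 752]
```

View pics/crop_top.png

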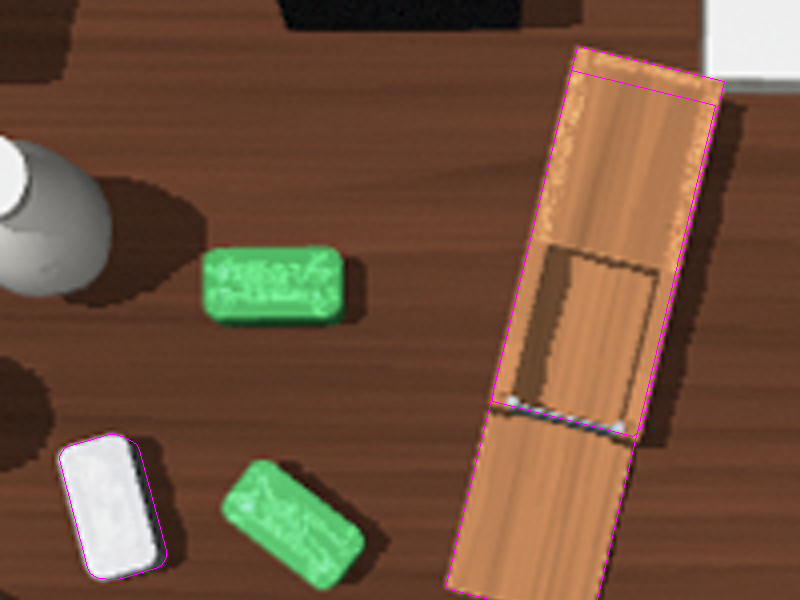

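View pics/crop_side.png

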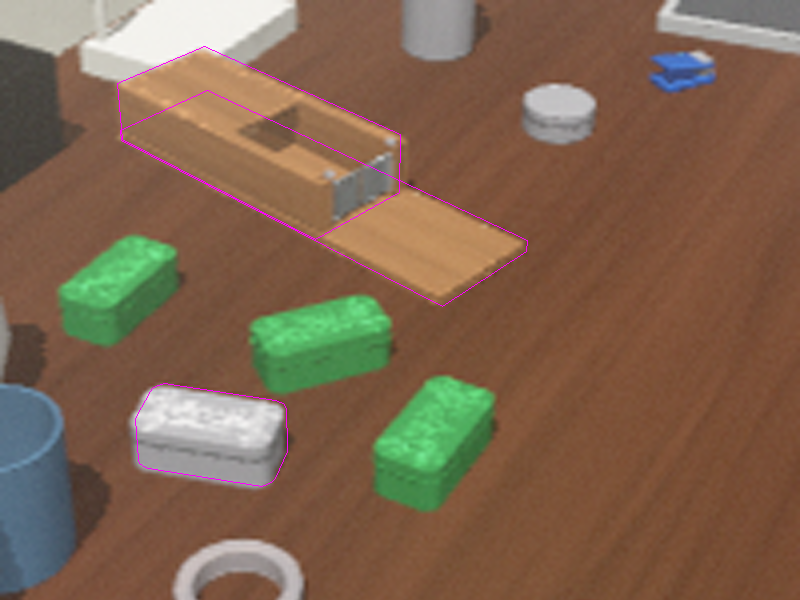

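The crops show the steel tin at about (112,508) in the top crop and (210,435) in the side crop, plain and not green. Both fitted outlines, tin and cabinet, lie on the picture to within about 1 px. Now I check clearances to the neighbours.

Run:
```python
from h import *
for n,(u,z) in dict(vase=((208,127),.06),mug=((172,173),.05),bottle=((465,138),.08),round_tin=((424,204),.028),tape=((190,229),.018),g1=((273,200),.03),g2=((268,141),.03),g3=((252,245),.03)).items(): print(n,ray("top",u,z)[:2].round(3))
R=np.array([[np.cos(.284),-np.sin(.284)],[np.sin(.284),np.cos(.284)]])
for n,(u,z) in dict(vase=((208,127),.06),mug=((172,173),.05),g1=((273,200),.03)).items(): print(n,"in tin frame",(R.T@(ray("top",u,z)[:2]-[.5187,.276])).round(3))
```

```text
vase [0.693 0.321]
mug [0.575 0.413]
bottle [ 0.67  -0.326]
round_tin [ 0.506 -0.239]
tape [0.431 0.373]
g1 [0.51  0.155]
g2 [0.666 0.171]
g3 [0.393 0.207]
vase in tin frame [ 0.18  -0.006]
mug in tin frame [0.092 0.116]
g1 in tin frame [-0.042 -0.114]
```

Emit:
servo_tool([
  [[2.96,2.86,0.6,0,0,0],[2.96,2.86,0.6,0,0,0],[2.96,2.86,0.6,0,0,0],[2.96,2.86,0.6,0,0,0],[2.96,2.86,0.6,0,0,0],[2.96,2.86,0.6,0,0,0],[2.96,2.86,0.6,0,0,0],[2.96,2.86,0.6,0,0,0],[1,4,0,0,0,0],[1,4,0,0,0,0],[1,4,0,0,0,0],[1,4,0,0,0,0],[1,4,0,0,0,0],[1,4,0,0,0,0],[1,4,0,0,0,0],[1,4,0,0,0,0],[1,4,0,0,0,0],[1,4,0,0,0,0],[0,0,0,0,0,0]],
], fingers=0.8)

```text
time: 3.2
tool_pos: [0.5006, 0.007, 0.2712]
tool_rot: [-3.112, -0.414, -0.003]
ft_force: [-0.1, 0.3, -0.1]
width: 0.801
```

Emit:
servo_tool([
  [[0.1,3.8,0,0,0,0.02],[0.1,3.8,0,0,0,0],[0.1,3.8,-1,0,0,0],[0.1,3.8,-2,0,0,0],[0.1,3.8,-2,0,0,0],[0.1,3.8,-2,0,0,0],[0.1,3.8,-3,0,0,0],[0,0,-3,0,0,0],[0,0,-3,0,0,0],[0,0,0,0,0,0],[0,0,0,0,0,0]],
])

```text
time: 4.3
tool_pos: [0.5073, 0.265, 0.1109]
tool_rot: [3.112, 0.428, -0.001]
ft_force: [0.3, -0.2, 0.2]
width: 0.801
```

Emit:
servo_tool([
  [[0.2,0.8,-2,0,0,0.01],[0,0,-2,0,0,0],[0,0,-2,0,0,0],[0,0,-2,0,0,0],[0,0,-1.2,0,0,0],[0,0,-0.7,0,0,0],[0,0,0,0,0,0],[0,0,0,0,0,0]],
])

```text
time: 5.1
tool_pos: [0.5098, 0.2739, 0.0127]
tool_rot: [-3.11, -0.444, -0.003]
ft_force: [0.5, 0.2, -0.4]
width: 0.796
```

Run:
```python
from h import *
ims=[]
for c,(x,y) in{"top":(150,130),"side":(200,180)}.items():
    ims.append(cv2.resize(get_image(c)[y:y+110,x:x+150],None,fx=5,fy=5,interpolation=cv2.INTER_CUBIC)[:, :])
v=np.vstack(ims);cv2.imwrite("pics/g1.png",cv2.resize(v,(409,600)))
s=get_state();print(s["tool_pos"],s["tool_rot"])
```

```text
[0.50976249 0.27404862 0.01270028] [-3.10964870e+00 -4.44068951e-01 -2.81706551e-03]
```

View pics/g1.png

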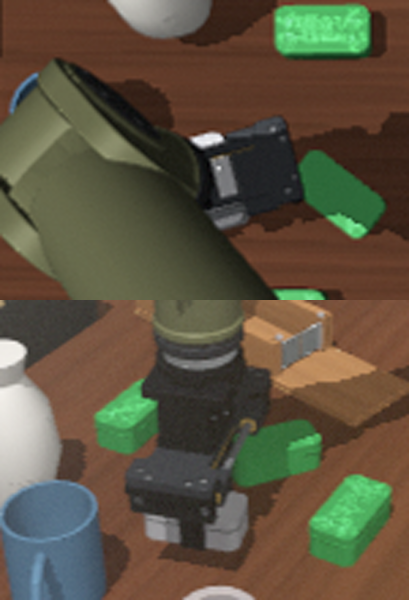

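The hand straddles the tin, with both tin ends sticking out evenly beyond the fingers at about (150–245, 520) in the lower half. The mug and vase are clear. I close the fingers.

Emit:
servo_tool([
  [[0,0,-0.3,0,0,0],[0,0,0,0,0,0],[0,0,0,0,0,0],[0,0,0,0,0,0],[0,0,0,0,0,0],[0,0,0,0,0,0],[0,0,0,0,0,0],[0,0,0,0,0,0]],
], fingers=0, newtons=25)

```text
time: 6.0
tool_pos: [0.5089, 0.2738, 0.0086]
tool_rot: [-3.11, -0.445, 0.0]
ft_force: [-0.8, 1.1, -0.3]
width: 0.524
```

Emit:
servo_tool([
  [[0,0,3,0,0,0],[0,0,3.5,0,0,0],[0,0,3.5,0,0,0],[0.04,-2,0,0,0,0],[0.04,-4,0,0,0,-0.1],[0.04,-4,0,0,0,-0.1],[0.04,-4,0,0,0,-0.1],[0.04,-4,0,0,0,-0.1],[0.04,-4,0,0,0,-0.105],[0.04,-4,0,0,0,0],[0,-1.9,0,0,0,0],[0,0,0,0,0,0],[0,0,0,0,0,0],[0,0,0,0,0,0]],
])

```text
time: 7.4
tool_pos: [0.5115, -0.0039, 0.1084]
tool_rot: [-3.122, 0.344, 0.001]
ft_force: [-0.5, 0.3, -2.4]
width: 0.526
```

Emit:
servo_tool([
  [[0,-0.12,-2,0,0,0],[0,0,-2,0,0,0],[0,0,-2,0,0,0],[0,0,-1.5,0,0,0],[0,0,-0.7,0,0,0],[0,0,-0.3,0,0,0],[0,0,0,0,0,0],[0,0,0,0,0,0],[0,0,0,0,0,0]],
])

```text
time: 8.3
tool_pos: [0.5125, -0.0067, 0.0244]
tool_rot: [3.122, -0.347, 0.002]
ft_force: [0.5, 0.3, -2.4]
width: 0.521
```

Run:
```python
from h import *
ims=[]
for c,(x,y) in{"top":(270,120),"side":(240,130)}.items():
    ims.append(cv2.resize(get_image(c)[y:y+110,x:x+150],None,fx=4,fy=4,interpolation=cv2.INTER_CUBIC)[:300])
cv2.imwrite("pics/g2.png",np.vstack([i for i in ims]))
```

```text
(no output)
```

View pics/g2.png

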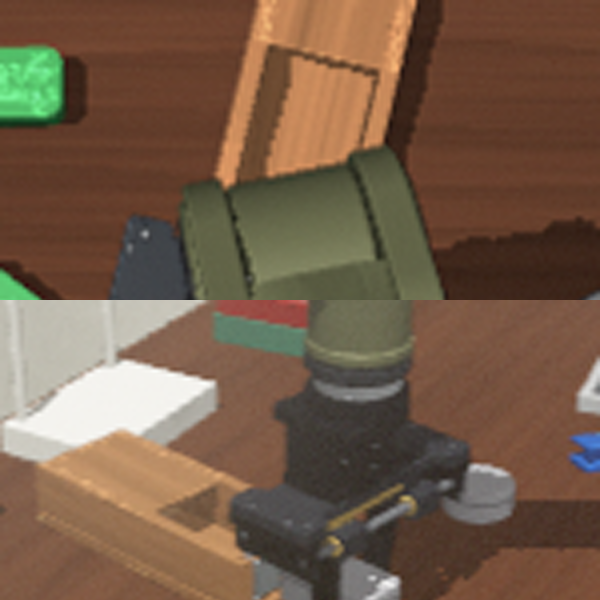

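The top view shows the hand over the ledge in line with the lane. The side view shows the tin in front of the flaps, its end at about (385,585) in the crop. I lower it the last millimetres.

Emit:
servo_tool([
  [[0,0.1,-0.15,0,0,0],[0,0,-0.15,0,0,0],[0,0,-0.1,0,0,0],[0,0,-0.1,0,0,0],[0,0,0,0,0,0],[0,0,0,0,0,0]],
])

```text
time: 9.0
tool_pos: [0.5119, -0.0056, 0.0186]
tool_rot: [-3.122, 0.347, -0.0]
ft_force: [0.6, 0.2, -2.3]
width: 0.532
```

Emit:
servo_tool([
  [[0,0,-0.1,0,0,0],[0,0,0,0,0,0],[0,0,0,0,0,0]],
])

```text
time: 9.3
tool_pos: [0.5125, -0.0055, 0.0186]
tool_rot: [3.122, -0.347, 0.002]
ft_force: [-1.2, 0.4, 5.3]
width: 0.529
```

Emit:
servo_tool([
  [[0,0,0,0,0,0],[0,0,0,0,0,0],[0,0,0,0,0,0],[0,0,0,0,0,0],[0,0,0,0,0,0],[0,0,1,0,0,0],[0,0,3,0,0,0],[0,0,3,0,0,0],[0,0,3,0,0,0],[0,0,3,0,0,0],[-3,0.7,1,0,0,0],[-3,0.7,0,0,0,0],[0,0,0,0,0,0]],
], fingers=0.8)

```text
time: 10.6
tool_pos: [0.4491, 0.0092, 0.1583]
tool_rot: [3.12, -0.344, -0.001]
ft_force: [-0.1, 0.4, 0.4]
width: 0.797
```

Run:
```python
from h import *
for c in("top","side"):
    im=get_image(c)
    if c=="top": a=im
    else: b=im
from scipy.spatial.transform import Rotation
E="";PC=np.array([.580,-.0205,-.221])
exp=[.5217,-.0074]
pt=None;ms={}
for c in("top","side"):
    u=proj(c,np.array([[.522,-.0075,.03]]))[0]
    for d in silhouettes("tin",c):
        l,t,r,bb=d["rect"]
        if l<u[0]<r and t<u[1]<bb: ms[c]=d["mask"].astype(float);print(c,d["rect"],d["score"],d["mask"].sum());break
for k in([ms]+[{c:ms[c]} for c in ms]):
    p,f=fit(k,TIN,[.522,-.0075,-.22],.01);q=p[:2]-PC[:2];cy,sy=np.cos(PC[2]),np.sin(PC[2])
    print(list(k),p,f,"cab frame",cy*q[0]+sy*q[1],-sy*q[0]+cy*q[1],p[2]-PC[2])
v=[cv2.resize(i[y:y+90,x:x+140],None,fx=4,fy=4,interpolation=cv2.INTER_CUBIC) for i,(x,y) in((a,(280,140)),(b,(240,150)))]
v=np.vstack(v);cv2.imwrite("pics/g3.png",cv2.resize(v,(466,600)))
```

```text
side [310.2, 190.9, 340.5, 217.0] 0.6 497
['side'] [ 0.52386998 -0.01000545 -0.22637867] 0.04896107180906095 cab frame -0.05706533311114496 -0.002064691604280704 -0.005378671334358404
['side'] [ 0.52386998 -0.01000545 -0.22637867] 0.04896107180906095 cab frame -0.05706533311114496 -0.002064691604280704 -0.005378671334358404
```

View pics/g3.png

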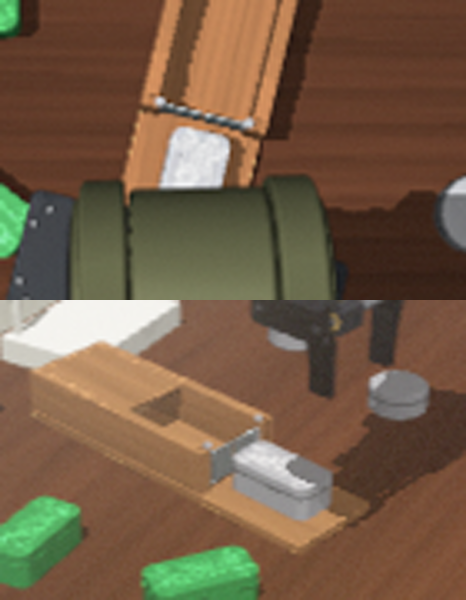

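The side crop shows the tin flat on the ledge, in line with the lane, about 2 mm right of the middle, with its nose just before the shut flaps at (225,465). Next I set the fingers nearly shut and come down behind it.

Emit:
servo_tool([
  [[0.2,-0.15,0,0,0,0],[0,0,0,0,0,0],[0,0,-3,0,0,0],[0,0,-3,0,0,0],[0,0,-3,0,0,0],[0,0,-3,0,0,0],[0,0,-1.6,0,0,0],[0,0,-0.4,0,0,0],[0,0,0,0,0,0],[0,0,0,0,0,0]],
], fingers=0.12)

```text
time: 11.8
tool_pos: [0.4548, 0.007, 0.0184]
tool_rot: [-3.122, 0.347, -0.002]
ft_force: [-1.0, -0.1, 0.4]
width: 0.127
```

Emit:
servo_tool([
  [[0.49,-0.11,0,0,0,0],[0.49,-0.11,0,0,0,0],[0.2,-0.04,0,0,0,0],[0.2,-0.04,0,0,0,0],[0.2,-0.04,0,0,0,0],[0.2,-0.04,0,0,0,0],[0.39,-0.09,0,0,0,0],[0.39,-0.09,0,0,0,0],[0.39,-0.09,0,0,0,0],[0.39,-0.09,0,0,0,0],[0.39,-0.09,0,0,0,0],[0.39,-0.09,0,0,0,0],[0.39,-0.09,0,0,0,0],[0.39,-0.09,0,0,0,0],[0.39,-0.09,0,0,0,0],[0.39,-0.09,0,0,0,0],[0.39,-0.09,0,0,0,0],[0.39,-0.09,0,0,0,0],[0,0,0,0,0,0],[0,0,0,0,0,0]],
])

```text
time: 13.8
tool_pos: [0.5193, -0.0079, 0.018]
tool_rot: [-3.122, 0.347, -0.003]
ft_force: [0.5, 0.7, -0.0]
width: 0.121
```

```bash
cat >> h.py <<'E'
PC=np.array([.580,-.0205,-.221])
def tocab(p):
    q=np.array(p[:2])-PC[:2];c,s=np.cos(PC[2]),np.sin(PC[2]);return np.round([c*q[0]+s*q[1],-s*q[0]+c*q[1]],4)
def look(fn,dx):
    v=[]
    for c,(x,y) in{"top":(280,90),"side":(240,130)}.items():
        im=get_image(c)
        if c=="side": v.append(cv2.resize(im[y:y+100,x:x+130],None,fx=6,fy=6,interpolation=cv2.INTER_CUBIC))
        g=tocab(get_state()["tool_pos"])+[dx,0];w=place(np.array([[*g,0]]),PC)[0]
        u=proj(c,np.array([[w[0],w[1],.035]]))[0]
        for d in silhouettes("tin",c):
            l,t,r,b=d["rect"]
            if l-4<u[0]<r+4 and t-4<u[1]<b+4:
                p,f=fit({c:d["mask"].astype(float)},TIN,[w[0],w[1],PC[2]],.01);print(c,d["score"],d["mask"].sum(),tocab(p),p[2]-PC[2],f);break
    cv2.imwrite(fn,v[0])
E
python3 - <<'E'
from h import *
s=get_state();print(tocab(s["tool_pos"]),s["ft_force"]);look("pics/g4.png",.055)
E
```

```text
[-0.062 -0.001] [ 0.50497668  0.68338974 -0.03703294]
```

View pics/g4.png

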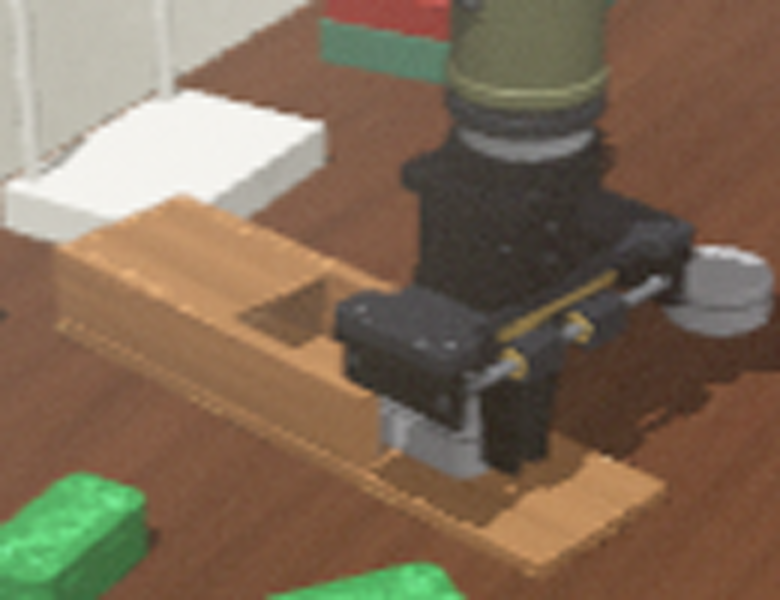

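The side crop shows the finger pair at (515,440) pushing the tin's rear end, with the tin's nose between the flaps and the tin straight. I go on along the lane.

Emit:
servo_tool([
  [[0.39,-0.09,0,0,0,0],[0.39,-0.09,0,0,0,0],[0.39,-0.09,0,0,0,0],[0.39,-0.09,0,0,0,0],[0.39,-0.09,0,0,0,0],[0.39,-0.09,0,0,0,0],[0.39,-0.085,0,0,0,0],[0.39,-0.085,0,0,0,0],[0.39,-0.085,0,0,0,0],[0.39,-0.085,0,0,0,0],[0.39,-0.085,0,0,0,0],[0.39,-0.085,0,0,0,0],[0.39,-0.085,0,0,0,0],[0.39,-0.085,0,0,0,0],[0.39,-0.085,0,0,0,0],[0.39,-0.085,0,0,0,0],[0.39,-0.085,0,0,0,0],[0.39,-0.085,0,0,0,0],[0,0,0,0,0,0]],
])

```text
time: 15.9
tool_pos: [0.5896, -0.0236, 0.0178]
tool_rot: [-3.122, 0.347, -0.002]
ft_force: [0.0, 0.7, 1.0]
width: 0.12
```

Run:
```python
from h import *
s=get_state();print(tocab(s["tool_pos"]),s["tool_pos"],s["ft_force"]);look("pics/g5.png",.055)
```

```text
[ 0.0101 -0.0009] [ 0.589623   -0.02362543  0.01776842] [0.0491004  0.66533903 1.02865802]
```

View pics/g5.png

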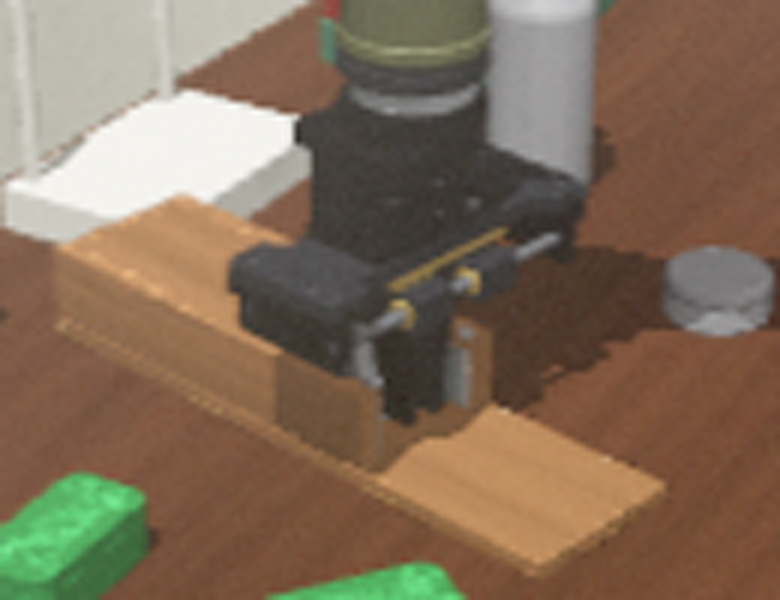

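The side crop shows the fingers inside the doorway at about (410,390), with the flaps held open on both sides and the tin ahead of the fingers. I approach the stop zone, then go in small felt steps.

Emit:
servo_tool([
  [[0.39,-0.09,0,0,0,0],[0.39,-0.09,0,0,0,0],[0.39,-0.09,0,0,0,0],[0.39,-0.085,0,0,0,0],[0.39,-0.085,0,0,0,0],[0.39,-0.085,0,0,0,0],[0.1,-0.02,0,0,0,0],[0.1,-0.02,0,0,0,0]],
])

```text
time: 16.9
tool_pos: [0.6142, -0.0286, 0.0176]
tool_rot: [-3.122, 0.346, -0.0]
ft_force: [-1.4, 0.7, -1.0]
width: 0.116
```

Emit:
servo_tool([
  [[0.1,-0.02,0,0,0,0],[0.1,-0.02,0,0,0,0],[0.1,-0.02,0,0,0,0],[0.1,-0.02,0,0,0,0]],
])

```text
time: 17.3
tool_pos: [0.6181, -0.03, 0.0176]
tool_rot: [3.122, -0.347, 0.0]
ft_force: [-0.7, 0.1, 0.1]
width: 0.124
```

Emit:
servo_tool([
  [[0.1,-0.02,0,0,0,0],[0.1,-0.02,0,0,0,0],[0.1,-0.02,0,0,0,0],[0.1,-0.02,0,0,0,0]],
])

```text
time: 17.7
tool_pos: [0.6221, -0.0307, 0.0176]
tool_rot: [3.122, -0.347, -0.0]
ft_force: [-0.2, 0.3, 0.6]
width: 0.123
```

```bash
python3 -c "
from h import *
s=get_state();print(tocab(s['tool_pos']),s['ft_force'],s['joint_efforts'])"
```

```text
[ 0.0433 -0.0008] [-0.24219936  0.30559507  0.58947984] [ 1.00890154e-01 -4.89785206e+01 -8.27093214e+00 -2.61503524e+01
  8.95070191e-02 -3.19686206e-01 -3.02503300e-03]
```

Emit:
servo_tool([
  [[0.1,-0.022,0,0,0,0],[0.1,-0.022,0,0,0,0],[0.1,-0.022,0,0,0,0],[0.1,-0.022,0,0,0,0]],
])

```text
time: 18.1
tool_pos: [0.6233, -0.0309, 0.0169]
tool_rot: [3.122, -0.346, -0.01]
ft_force: [-8.5, 2.1, 4.3]
width: 0.119
```

Emit:
servo_tool([
  [[0.1,-0.022,0,0,0,0],[0.1,-0.022,0,0,0,0],[0.1,-0.022,0,0,0,0],[0.1,-0.022,0,0,0,0]],
])

```text
time: 18.5
tool_pos: [0.6262, -0.0315, 0.0166]
tool_rot: [3.122, -0.346, -0.013]
ft_force: [-10.7, 1.1, 5.5]
width: 0.12
```

The tin met the stop with the tool at x ≈ 0.6225 (about 8.5–10.7 N), and it has moved roughly 3 mm since. I go a touch further and hold.

Emit:
servo_tool([
  [[0.1,-0.022,0,0,0,0],[0.05,-0.01,0,0,0,0],[0,0,0,0,0,0],[0,0,0,0,0,0]],
])

```text
time: 18.9
tool_pos: [0.6278, -0.0319, 0.0166]
tool_rot: [3.122, -0.346, -0.012]
ft_force: [-9.7, 0.9, 4.8]
width: 0.119
```

Emit:
servo_tool([
  [[-0.2,0.045,0,0,0,0],[-0.2,0.045,0,0,0,0],[-0.2,0.045,0,0,0,0],[-0.1,0.02,0,0,0,0],[0,0,0,0,0,0]],
])

```text
time: 19.4
tool_pos: [0.625, -0.0312, 0.018]
tool_rot: [3.122, -0.347, 0.002]
ft_force: [-0.1, -0.9, -0.2]
width: 0.116
```

Emit:
servo_tool([
  [[0,0,0.5,0,0,0],[0,0,1,0,0,0],[0,0,1.5,0,0,0],[0,0,2,0,0,0],[0,0,3,0,0,0],[0,0,3,0,0,0],[0,0,3,0,0,0],[-2,3,3,0,0,0],[-3,4,0,0,0,0],[-3,4,0,0,0,0],[-3,4,0,0,0,0],[0,4,0,0,0,0],[0,4,0,0,0,0],[0,0,0,0,0,0],[0,0,0,0,0,0]],
])

```text
time: 20.9
tool_pos: [0.5144, 0.2002, 0.1888]
tool_rot: [-3.123, 0.342, -0.002]
ft_force: [-0.0, -0.6, 0.2]
width: 0.124
```

Run:
```python
from h import *
v=[]
for c,(x,y) in{"top":(290,80),"side":(240,130)}.items():
    im=get_image(c);v.append(cv2.resize(im[y:y+100,x:x+130],None,fx=3.9,fy=3,interpolation=cv2.INTER_CUBIC))
    print(c,[(np.round(d["rect"]).tolist(),round(d["score"],2)) for d in find_in("tin",c)])
    for d in silhouettes("tin",c):
        l,t,r,b=d["rect"];w=place(np.array([[.099,0,.03]]),PC)[0];u=proj(c,w[None])[0]
        if l-5<u[0]<r+5 and t-5<u[1]<b+5: print("hit",c,d["rect"],d["mask"].sum(),"rear edge row pts",tocab(ray(c,((l+r)/2,b),.042)))
cv2.imwrite("pics/g6.png",np.vstack(v))
```

```text
top [([251.0, 134.0, 285.0, 152.0], 0.8), ([340.0, 134.0, 362.0, 156.0], 0.69), ([253.0, 235.0, 270.0, 254.0], 0.69), ([256.0, 184.0, 291.0, 220.0], 0.53)]
hit top [336.6, 137.6, 361.4, 153.5] 324 rear edge row pts [ 0.0566 -0.0082]
side [([281.0, 223.0, 319.0, 246.0], 0.92), ([231.0, 210.0, 266.0, 237.0], 0.86), ([312.0, 248.0, 343.0, 279.0], 0.7), ([333.0, 300.0, 376.0, 335.0], 0.63), ([290.0, 183.0, 301.0, 194.0], 0.42)]
```

View pics/g6.png

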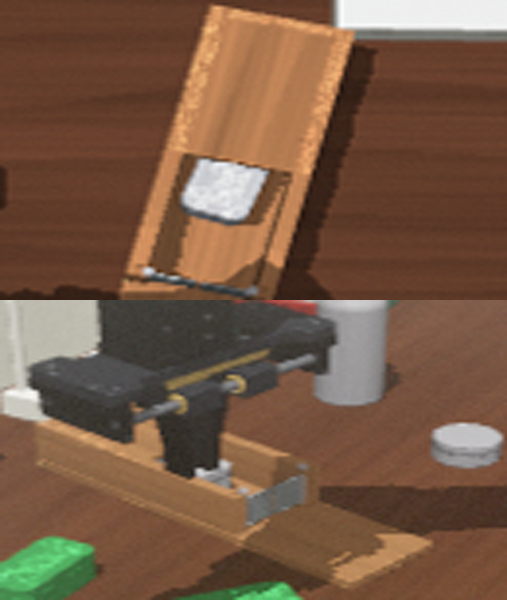

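The top crop shows the tin lying straight in the lane, about 5 mm left of the middle, with its rear end at (225,218). Both flaps form one shut line at (150–250, 272–290). The side crop also shows the flaps shut and the hand clear.

```bash
python3 -c "
from station import *
s=get_state();print(s['time'],s['ft_force']);job_done()"
```

```text
21.2 [-0.47571591  0.51792586 -0.06426598]
the job is handed in; nothing more can be done
```

The steel tin is in the cabinet, past both flaps and against the stop, and I handed the job in at about 21 s. No verdict was reported.

- **What I did:** I stood the tin on the ledge about 60 mm before the flaps. I then pushed it in from behind with the nearly closed fingers, at about 40 mm/s, slowing to 10 mm/s near the stop.
- **Stop:** I felt it at about 8.5 N, peaking near 11 N. I judge it moved about 5 mm, from how far the tool went after contact. It cannot be seen under the roof.
- **Last picture:** Both flaps are shut and the hand is clear. The tin's rear end is about 57 mm in, so its centre is roughly 100 mm in. It is straight to about 0.03 rad, read by eye. I did not re-measure the other things on the desk. The hand did not come near them, and those in the last crops looked unmoved.
- **Checks that failed or disagreed:**
  - The tin looked roughly 5 mm left of the lane's middle at the end, though on the ledge it measured about 2 mm right. Both are within the 15 mm allowed.
  - The top and side fits of the cabinet differed by about 3 mm.
  - Both pose fits of the tin during the push failed because the hand hid it.
  - An upward force of about 5 N showed on the tool while it pushed the stop. I took it for friction against the tin's rear face.

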